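# Turn an engraving pallet onto its hidden key pins and clamp it

## Task

The round engraving pallet lies in its holder but has not gone home: it is riding on hidden key pins that fit the slots in its underside one way round only. Turn it (the two posts on it are there for that) until it drops over the pins and sits fully down in the holder, then swing the clamp lever to its stop so that its nose locks over the pallet's rim. Leave the needle file, the tweezers and the loupe where they lie.

Things in the scene. Friction and masses are not known exactly. Their poses are not given: they have to be found in the camera images.
- holder: Dark steel pallet holder, fixed to the bench: a round flange 178 mm across and 8 mm high with a shallow cup 152 mm across, whose wall rises 16 mm above the bench; cup floor 10 mm above it. A lug on its +y side (more or less the robot's left) carries the clamp lever. Origin: centre of the underside, on the bench; z up.
- pallet: The pallet: a round grey light-alloy disc 140 mm across, 24 mm thick, 0.85 kg, turning about the holder's centre on a pilot (0.8 mm play; greased, about 3 N at a post turns it). It rides on three hidden domed key pins. The pins' angle differs every time: it drops in after turning 0.5 to 3.2 rad counter-clockwise seen from above. Origin: centre of the underside; x axis towards post a.
- pallet_top (a point): Centre of the pallet's top face: 42 mm above the bench while riding on the pins, 34 mm when seated (it drops 8 mm by its own weight and can then turn no further; the fit gives about 0.06 rad either way). A pair of low dark jaws with a brass blank stands on the middle, within 30 mm of the centre and 13 mm high.
- post_a (a point): Middle of an upright steel turning post on the pallet, 12 mm across and 24 mm high, standing on the top face 52 mm from the centre along the pallet's +x. This point is half-way up the post, 12 mm above the top face. Best pushed low, near the face, so that the pallet does not tip.
- post_b (a point): Middle of the second, like post, opposite post a (52 mm from the centre along the pallet's -x), 12 mm above the top face.
- clamp (a joint): Clamp lever angle, rad: about 0 parked, grows counter-clockwise seen from above, 1.3 at its stop, with the nose pointing to the pallet's centre and 6 mm over its rim. Stays where it is left (about 1 N at the knob moves it). The nose passes 1.5 mm above the seated pallet and is blocked by a pallet that rides high.
- clamp_pivot (a point): Pivot axis of the clamp lever, 94 mm from the holder's centre on its +y side, at the underside of the lever, 35.5 mm above the bench. The lever is 8 mm thick; nut on the pivot up to 49 mm above the bench.
- clamp_knob (a point): Middle of the upright black knob at the end of the lever's handle, 16 mm across and 30 mm high (43 to 74 mm above the bench; this point is 58 mm above it), 55 mm from the pivot, on the side away from the nose.
- file: Needle file lying beside the holder, 166 x 10 x 10 mm. Origin: centre of its underside.
- tweezers: Fine steel tweezers lying beside the file, 140 x 14 x 9 mm. Origin: centre of the underside.
- loupe: Folding loupe lying in front of the holder, 26 x 32 x 14 mm. Origin: centre of the underside.

How it is judged:
On the way, in this order (a step that is already met when the one before it is completed fails the run):
1. the pallet has dropped over its key pins and lies level, fully down in the holder (z of pallet_top in the frame of holder below 0.0355 m and angle between pallet_top's own z axis and vertical below 0.03 rad), for 0.2 s.
2. the clamp lever is swung over the pallet's rim (value of joint clamp above 1.1 rad), for 0.2 s.
At the end, for the whole second after the job is handed in: The pallet sits fully down in the holder (within 1.5 mm of its seat, level, centred) and the clamp lever stands over its rim at or near its stop (above 1.1 of 1.3 rad); all at rest (all of step 1 and z of pallet_top in the frame of holder above 0.0325 m and horizontal distance between pallet_top and holder below 0.004 m and value of joint clamp above 1.1 rad and linear speed of pallet below 0.01 m/s); the robot touches nothing.
It fails at once if the needle file, the tweezers or the loupe is moved by more than 25 mm (distance of any of file, tweezers, loupe from where it was at the start of the episode above 0.025 m).
It also fails if it takes over 58 s, if anything falls off the work surface, if the arm or the gripper's body presses on something with over 40 N, if the wrist force passes 120 N, or if a joint passes its speed limit or range.

## Robot

A 6-joint arm with a two-finger parallel gripper is mounted at the origin on a cart in front of the work surface, level with it; the furniture and walls round the work are solid. World frame = base frame: x ahead of the robot, y to its left, z up, the work surface at z = 0. Lengths are in m, angles in rad, forces in N, time in s.
With the tool pointing down it reaches from about 0.35 to 0.975 m from the base axis. Payload 4.9 kg.
Tool frame: the origin (TCP) lies between the finger pads; the fingertips stand 25 mm ahead of it and the grasp point (between the pads) lies 6 mm ahead of it; z points along the fingers, y is the line along which they close (so a half turn about z gives the same grasp; the last joint's range is limited). The gripper opens to 85 mm and grips with 20 to 120 N. Pads are 22 mm wide; open, the fingers measure 114 mm over their backs; the gripper's body (76 mm by 85 mm) begins 54 mm behind the grasp point. The pads swing forward as they close: fully open they stand 13 mm farther back than shut.
Start: joints at [-1.383, 0.053, 1.613, -0, 1.476, -0.119], TCP at [0.189, -0.596, 0.222] pointing down, gripper open.
Joint ranges: [-3.01, 3.01], [-1.01, 2.22], [0.06, 2.58], [-1.02, 4.17], [0.09, 2.62], [-3.14, 3.14]. Speed limits (rad/s): [2.57, 2.57, 3.14, 3.14, 3.14, 3.14].

## Interface

Orientations are given as a unit quaternion [w, x, y, z].
In Python, from plant import manip gives the robot as it stands.
- The arm moves only by the shell command python3 -m inch 'ROWS'. ROWS is JSON, a list of rows, each a list of 3 entries, a list of its own where there are three numbers: the shift along the tool's x, y, z in m, then the turn, a rotation vector about the tool's x, y, z in rad, then the opening, from 0 (shut) to 1 (fully open). A call has 1 to 8 rows; each row shifts and turns the commanded pose from where the row before left it, along the tool's axes as they then stand; what a row does not reach is not made up. A row lasts 1/10 s, in which the tool goes at most 50 mm and 8.59 degrees, less where a joint would pass 70% of its speed; a pose out of reach is approached as far as the arm can. A call with a gripper value outside its range is refused whole. The fingers move at their own pace and stop on an object; the grip force is fixed at half the most. Time passes only in rows, so rows that do not move let the fingers close. It gives the time, the measured TCP pose, the force, the opening and the grip force at its end, in the units of the state.
- manip.state(): the state, without advancing time (a new reading comes with each control period).
- manip.grab_frame(name): name is "side" or "top"; returns (picture, depth): 420x560x3 uint8, red, green, blue; 420x560 float32, m along the optical axis (not along the pixel's ray), 0 where there is no reading.
- manip.camera_params(name): a dict with "camera_matrix" (3x3 intrinsics, pixels), "k1" (the pictures are not rectified: a ray, as slopes to the right and down, at radius r is drawn at 1 + k1 r^2 times it, then the intrinsics apply), "rvec" (rotation vector, rad) and "tvec" (3), from world to camera coordinates, as OpenCV has them. Camera axes: x right, y down, z forward; pixel columns grow to the right and rows downward; lengths in m; the calibration is good to about 2 mm. A picture is of the moment at which its call begins. camera_params takes no time and is no camera call.
- manip.job_done(): hands the job in; it is judged then, once.
Trained networks look in the newest picture that a camera, given by its name, has taken for a name from the list of things; names that differ only in an ending like _2 or _b are one class to them, and where a whole thing is asked for, a point or a joint stands for the part that bears it (a point fixed in the world has none). Each returns a list of dicts, best first, with "score" (0 to 1); they miss things now and then, are a little off and sometimes report something else, mostly with a low value. They report only what shows in the picture. A call takes as long as a camera call.
- manip.look_for(camera, label): "point" ([x, y, z] in m, in world coordinates, good to about 4 mm: the middle of the surface that is visible of it).
The state is a dict: "time": time; "joint_pos": joint angles; "joint_vel": joint speeds; "joint_efforts": joint torques, N m; "tool_pos": TCP position; "tool_rot": TCP orientation; "contact_force": force on the tool from outside, world axes, zero at the start; "ft_torque": the same for the moment, N m; "gripper_width": opening from 0.0 (shut) to 1.0 (fully open); "grasp_force": force on a finger pad.
Only numpy, scipy, OpenCV 4.12 (cv2) and the standard library are available. Lean on these libraries where they do the work, as an engineer would, in place of code of your own. Each camera call takes 0.05 s, during which the arm holds its last target. There are 200 camera calls.

## Working session

There is one attempt and no reset: what is moved stays moved. The work goes in short steps, Python scripts to look and compute and a shell command to move; the robot and the scene stay as the last step left them, time stands still between calls to the robot, and variables do not carry over. Pictures are saved under pics/ and viewed, at most 10 in all, crops included, and the job is handed in when it is done.

```bash
ls; mkdir -p pics
python3 - <<'E'
from plant import manip
import cv2
s=manip.state();print({k:s[k] for k in('time','tool_pos','tool_rot','contact_force','gripper_width')})
for n in('top','side'):
    p,d=manip.grab_frame(n);cv2.imwrite(f'pics/{n}0.png',p[...,::-1])
    for l in('holder','pallet_top','post_a','clamp_knob','clamp_pivot','file','tweezers','loupe'):
        print(n,l,[(list(map(lambda v:round(float(v),3),r['point'])),round(r['score'],2)) for r in manip.look_for(n,l)][:3])
E
```

```text
pics
{'time': 0.0, 'tool_pos': array([ 0.18862705, -0.59517308,  0.22068   ]), 'tool_rot': array([-1.03090762e-03,  9.88255441e-01,  1.52807457e-01, -4.12081789e-05]), 'contact_force': array([ 0.39970737, -0.24930853, -0.62201692]), 'gripper_width': 1.002499710730585}
top holder [([0.496, 0.045, 0.007], 0.82)]
top pallet_top [([0.52, 0.023, 0.04], 0.65)]
top post_a [([0.52, 0.028, 0.039], 0.66)]
top clamp_knob [([0.5, 0.124, 0.045], 0.78)]
top clamp_pivot [([0.496, 0.05, 0.011], 0.84)]
top file [([0.522, 0.028, 0.042], 0.75), ([0.527, -0.102, 0.004], 0.48)]
top tweezers [([0.58, -0.139, 0.011], 0.77), ([0.528, -0.106, 0.005], 0.33)]
top loupe [([0.433, -0.049, 0.013], 0.53), ([0.502, 0.124, 0.042], 0.53)]
side holder [([0.484, 0.093, 0.011], 0.72)]
side pallet_top [([0.515, 0.045, 0.041], 0.95)]
side post_a [([0.525, 0.04, 0.039], 0.81)]
side clamp_knob [([0.499, 0.123, 0.043], 0.63)]
side clamp_pivot [([0.484, 0.097, 0.008], 0.57)]
side file [([0.53, -0.11, 0.006], 0.67), ([0.523, 0.04, 0.041], 0.32)]
side tweezers [([0.583, -0.136, 0.009], 0.85), ([0.53, -0.11, 0.01], 0.33)]
side loupe [([0.431, -0.04, 0.015], 0.64)]
```

View pics/top0.png

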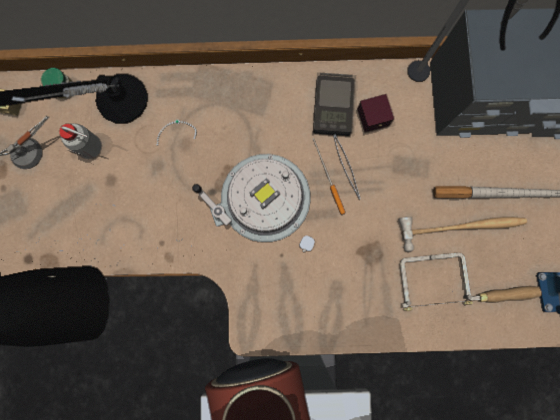

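View pics/side0.png

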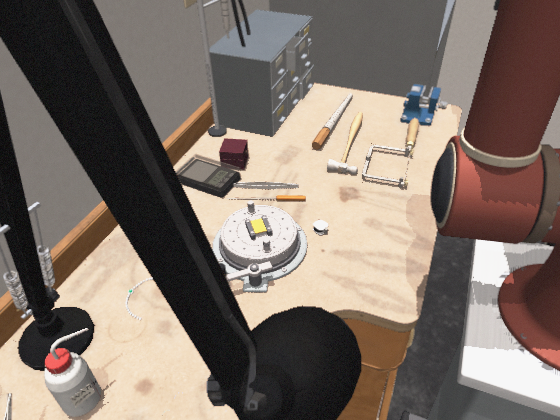

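```bash
cat > h.py <<'E'
from plant import manip
import cv2,numpy as np
def cam(n):
    c=manip.camera_params(n);return np.array(c['camera_matrix'],float),c['k1'],cv2.Rodrigues(np.array(c['rvec'],float))[0],np.array(c['tvec'],float)
def at_z(n,u,v,z):
    K,k,R,t=cam(n)
    a=cv2.undistortPoints(np.array([[[u,v]]],float),K,np.array([k,0,0,0.]))[0,0]
    d=R.T@np.array([a[0],a[1],1]);o=-R.T@t
    return o+d*(z-o[2])/d[2]
def proj(n,P):
    K,k,R,t=cam(n);return cv2.projectPoints(np.array(P,float).reshape(-1,1,3),R,t,K,np.array([k,0,0,0.]))[0][:,0]
def crop(p,u0,v0,w,h,s,f):
    cv2.imwrite(f,cv2.resize(p[v0:v0+h,u0:u0+w,::-1],None,fx=s,fy=s,interpolation=cv2.INTER_CUBIC))
E
python3 - <<'E'
from h import *
p,d=manip.grab_frame('top');crop(p,180,140,150,112,5,'pics/c1.png')
K,k,R,t=cam('top');print('campos',-R.T@t)
E
```

```text
campos [ 0.36728784 -0.00481977  0.91355352]
```

View pics/c1.png

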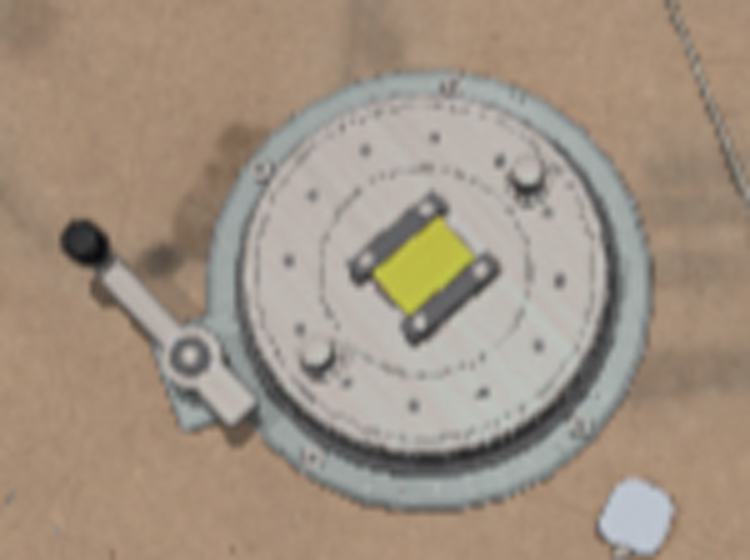

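Run:
```python
from h import *
f=lambda x,y:(180+(x-2)/5,140+(y-2)/5)
for n,x,y,z in(('p1',528,168,.066),('p2',319,352,.066),('cen',424,275,.042),('piv',190,355,.049),('knob',85,240,.074),('loupe',635,515,.014),('nose',235,405,.043)):
    print(n,at_z('top',*f(x,y),z).round(4))
s=manip.state();from scipy.spatial.transform import Rotation as Ro
q=s['tool_rot'];print(Ro.from_quat(np.roll(q,-1)).as_matrix().round(3))
```

```text
p1 [ 0.5574 -0.0132  0.066 ]
p2 [0.4905 0.0656 0.066 ]
cen [0.5224 0.0273 0.042 ]
piv [0.4932 0.1155 0.049 ]
knob [0.5333 0.1504 0.074 ]
loupe [ 0.4311 -0.051   0.014 ]
nose [0.4746 0.0995 0.043 ]
[[ 0.953  0.302 -0.   ]
 [ 0.302 -0.953  0.   ]
 [-0.    -0.    -1.   ]]
```

```bash
r='[[0.032,-0.031,0],[0,0,0],1]'; python3 -m inch '[[[0.032,-0.031,0],[0,0,0],1],[[0.032,-0.031,0],[0,0,0],1],[[0.032,-0.031,0],[0,0,0],1],[[0.032,-0.031,0],[0,0,0],1],[[0.032,-0.031,0],[0,0,0],1],[[0.032,-0.031,0],[0,0,0],1],[[0.032,-0.031,0],[0,0,0],1],[[0.032,-0.031,0],[0,0,0],1]]'
python3 -m inch '[[[0.032,-0.031,0],[0,0,0],1],[[0.032,-0.031,0],[0,0,0],1],[[0.032,-0.031,0],[0,0,0],1],[[0.032,-0.031,0],[0,0,0],1],[[0.032,-0.031,0],[0,0,0],1],[[0.032,-0.031,0],[0,0,0],1],[[0.03,-0.026,0],[0,0,0],1],[[0,0,0],[0,0,0.1],1]]'
python3 - <<'E'
from h import *
s=manip.state();from scipy.spatial.transform import Rotation as Ro
R=Ro.from_quat(np.roll(s['tool_rot'],-1)).as_matrix();print(R.round(3),s['joint_pos'])
print(s['tool_pos'],R.T@(np.array([.524,.026,.10])-s['tool_pos']))
E
```

```text
time: 1.75
tool_pos: [0.3585, -0.2805, 0.2222]
tool_rot: [0.0, 0.988, 0.153, 0.0]
contact_force: [0.6, -0.5, 0.2]
gripper_width: 1.002
grasp_force: 0.0
time: 2.55
tool_pos: [0.5069, -0.0093, 0.222]
tool_rot: [-0.001, 0.994, 0.105, 0.0]
contact_force: [-0.2, -0.6, 1.3]
gripper_width: 1.0
grasp_force: 0.0
[[ 0.978  0.208  0.001]
 [ 0.208 -0.978  0.001]
 [ 0.001 -0.001 -1.   ]] [-1.65959855e-01 -2.35698561e-01  1.88240376e+00  1.31759696e-03
  1.49449123e+00  1.19488034e+00]
[ 0.50685774 -0.00928039  0.22203414] [ 0.0240119  -0.0308039   0.12208785]
```

```bash
python3 -m inch '[[[0.024,-0.031,0],[0,0,0],1],[[0,0,0.045],[0,0,0],1],[[0,0,0.045],[0,0,0],1],[[0,0,0.03],[0,0,0],1],[[0,0,0],[0,0,0],1],[[0,0,0],[0,0,0],1]]'
python3 - <<'E'
from h import *
s=manip.state();print(s['tool_pos'])
p,d=manip.grab_frame('side');crop(p,180,130,160,140,5,'pics/s1.png')
p,d=manip.grab_frame('top');cv2.imwrite('pics/t1.png',p[...,::-1])
E
```

```text
time: 3.15
tool_pos: [0.5228, 0.0223, 0.1024]
tool_rot: [-0.0, 0.995, 0.103, -0.0]
contact_force: [-0.1, 0.3, -0.3]
gripper_width: 0.997
grasp_force: 0.0
[0.5227521  0.02231376 0.10236923]
```

View pics/s1.png

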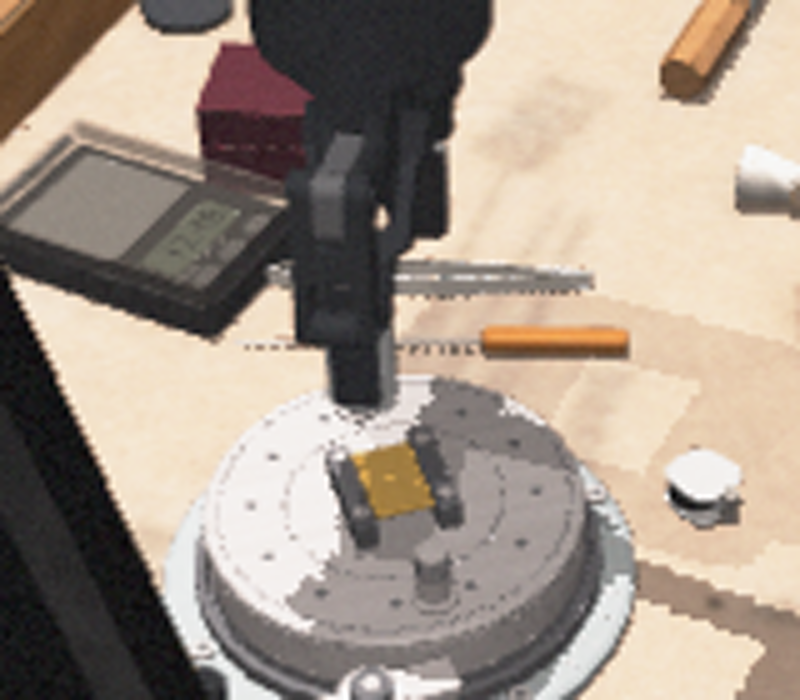

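Run:
```python
from h import *
t=np.array([.5228,.0223]);y=np.array([.207,-.978])
for z in(.07,.075,.08,.085,.09):
  for r in(-.0425,-.05,-.057): print(z,r,((proj('side',[*(t+y*r),z])[0]-[180,130])*5).round(0))
print(proj('side',[.5574,-.0132,.066]),proj('side',[.4905,.0656,.066]))
```

```text
0.07 -0.0425 [379. 509.]
0.07 -0.05 [375. 525.]
0.07 -0.057 [370. 539.]
0.075 -0.0425 [378. 499.]
0.075 -0.05 [374. 514.]
0.075 -0.057 [369. 529.]
0.08 -0.0425 [377. 489.]
0.08 -0.05 [373. 504.]
0.08 -0.057 [368. 519.]
0.085 -0.0425 [376. 478.]
0.085 -0.05 [372. 494.]
0.085 -0.057 [367. 508.]
0.09 -0.0425 [376. 468.]
0.09 -0.05 [371. 483.]
0.09 -0.057 [366. 497.]
[[251.45676066 200.31341743]] [[268.13018926 237.59767755]]
```

Run:
```python
from h import *
p=cv2.imread('pics/t1.png')[...,::-1];a=p[110:290,160:340]
q,d=manip.grab_frame('side');print(proj('side',[[.5228,.0223,.1024],[.5228,.0223,.15]]))
dd=d[130:270,180:340];v=np.clip((dd-.5)/(1.6-.5)*255,0,255).astype(np.uint8)
for (u,w) in((253,209),(250,195),(247,170),(267,170),(258,205),(266,240)):
    z=d[w,u];P=at_z('side',u,w,0);K,k,R,t=cam('side');o=-R.T@t
    ray=P-o;depth=(R@P+t)[2];print(u,w,z,(o+ray*z/depth).round(4))
b=cv2.applyColorMap(v,cv2.COLORMAP_JET)[...,::-1]
im=np.hstack([cv2.resize(a,(400,400)),cv2.resize(b,(400,400))]);cv2.imwrite('pics/m1.png',im[...,::-1])
```

```text
[[259.79064205 201.59631543]
 [258.25270193 180.14005327]]
253 209 0.7367308 [0.51   0.0748 0.1335]
250 195 0.69361323 [0.5043 0.0916 0.1782]
247 170 0.666829 [0.5071 0.0885 0.2226]
267 170 0.8026656 [ 0.5256 -0.0207  0.1397]
258 205 0.7433137 [0.5062 0.0634 0.1338]
266 240 0.77966446 [0.492  0.0715 0.0653]
```

View pics/m1.png

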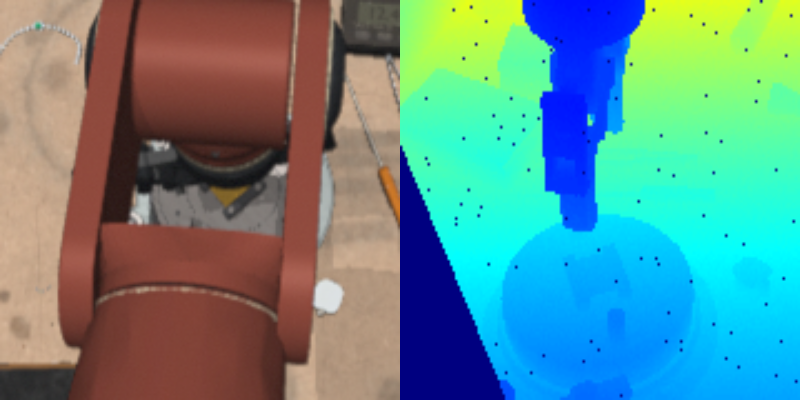

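```bash
cat >> h.py <<'E'
def cloud(n):
    p,d=manip.grab_frame(n);K,k,R,t=cam(n);h,w=d.shape
    uv=np.stack(np.meshgrid(np.arange(w),np.arange(h)),-1).reshape(-1,1,2).astype(float)
    a=cv2.undistortPoints(uv,K,np.array([k,0,0,0.]))[:,0]
    C=np.c_[a,np.ones(len(a))]*d.reshape(-1,1)
    return p,d,((C-t)@R).reshape(h,w,3)
E
python3 - <<'E'
from h import *
print(manip.state()['tool_pos'],manip.state()['time'])
p,d,W=cloud('side')
for v in range(195,216,2): print(v,[tuple((W[v,u]*1000).round().astype(int)) for u in(249,253,257)],p[v,253])
E
```

```text
[0.52465544 0.02206433 0.1049433 ] 3.3
195 [(np.int64(504), np.int64(95), np.int64(181)), (np.int64(499), np.int64(92), np.int64(180)), (np.int64(505), np.int64(66), np.int64(158))] [44 42 45]
197 [(np.int64(504), np.int64(95), np.int64(177)), (np.int64(499), np.int64(93), np.int64(177)), (np.int64(505), np.int64(67), np.int64(154))] [37 41 42]
199 [(np.int64(514), np.int64(77), np.int64(155)), (np.int64(507), np.int64(78), np.int64(158)), (np.int64(505), np.int64(68), np.int64(150))] [39 40 41]
201 [(np.int64(514), np.int64(78), np.int64(152)), (np.int64(507), np.int64(79), np.int64(155)), (np.int64(505), np.int64(69), np.int64(147))] [40 42 42]
203 [(np.int64(514), np.int64(78), np.int64(148)), (np.int64(509), np.int64(76), np.int64(148)), (np.int64(505), np.int64(68), np.int64(142))] [37 41 41]
205 [(np.int64(516), np.int64(76), np.int64(142)), (np.int64(508), np.int64(78), np.int64(146)), (np.int64(505), np.int64(69), np.int64(139))] [41 43 44]
207 [(np.int64(514), np.int64(80), np.int64(141)), (np.int64(508), np.int64(78), np.int64(141)), (np.int64(505), np.int64(70), np.int64(136))] [39 40 41]
209 [(np.int64(517), np.int64(76), np.int64(133)), (np.int64(510), np.int64(74), np.int64(133)), (np.int64(506), np.int64(69), np.int64(130))] [36 32 37]
211 [(np.int64(561), np.int64(-6), np.int64(44)), (np.int64(554), np.int64(-8), np.int64(44)), (np.int64(549), np.int64(-16), np.int64(39))] [105 100  98]
213 [(np.int64(560), np.int64(-3), np.int64(41)), (np.int64(553), np.int64(-7), np.int64(40)), (np.int64(546), np.int64(-8), np.int64(42))] [112 107 103]
215 [(np.int64(558), np.int64(1), np.int64(40)), (np.int64(551), np.int64(-2), np.int64(41)), (np.int64(543), np.int64(-4), np.int64(41))] [224 215 214]
```

```bash
python3 -m inch '[[[0.001,-0.004,0.015],[0,0,0],1],[[0,0,0.015],[0,0,0],1],[[0,0,0],[0,0,0],1],[[0,0,0],[0,0,0],1]]'
python3 - <<'E'
from h import *
print(manip.state()['tool_pos'],manip.state()['time'])
p,d,W=cloud('side');crop(p,180,130,160,140,5,'pics/s2.png')
for v in range(205,236,2): print(v,[tuple((W[v,u]*1000).round().astype(int).tolist()) for u in(249,253,257)],p[v,253])
E
```

```text
time: 3.75
tool_pos: [0.5218, 0.0266, 0.0706]
tool_rot: [-0.0, 0.995, 0.103, -0.001]
contact_force: [-0.3, -0.4, 0.7]
gripper_width: 1.001
grasp_force: 0.0
[0.52180556 0.02659271 0.07056636] 3.75
205 [(515, 77, 143), (499, 94, 162), (503, 74, 144)] [45 46 48]
207 [(512, 83, 144), (498, 96, 160), (501, 78, 143)] [43 46 49]
209 [(508, 92, 149), (498, 97, 156), (501, 78, 139)] [43 45 48]
211 [(507, 94, 147), (499, 96, 151), (501, 79, 136)] [42 42 43]
213 [(506, 96, 145), (498, 98, 149), (505, 72, 124)] [42 44 45]
215 [(505, 99, 143), (499, 97, 143), (504, 75, 122)] [42 41 47]
217 [(515, 82, 121), (508, 82, 123), (505, 73, 117)] [40 40 45]
219 [(515, 82, 117), (508, 82, 119), (505, 73, 111)] [45 46 47]
221 [(514, 84, 114), (509, 80, 112), (505, 74, 108)] [39 38 40]
223 [(515, 83, 108), (509, 81, 108), (506, 73, 102)] [41 41 44]
225 [(256, 563, 627), (509, 81, 104), (506, 73, 98)] [40 42 43]
227 [(519, 77, 92), (512, 76, 93), (506, 74, 94)] [93 90 92]
229 [(536, 47, 54), (530, 43, 53), (523, 41, 53)] [100  82  58]
231 [(535, 49, 52), (527, 50, 55), (522, 43, 50)] [100  94  91]
233 [(536, 49, 46), (526, 53, 53), (521, 47, 49)] [86 82 83]
235 [(536, 49, 40), (524, 57, 52), (523, 43, 39)] [73 70 73]
```

View pics/s2.png

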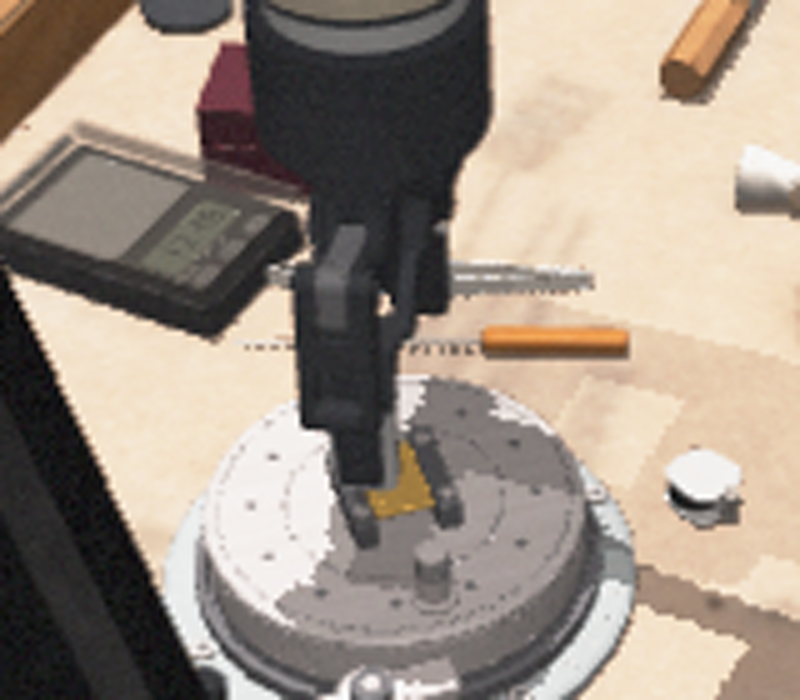

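```bash
python3 -m inch '[[[0,0,0.01],[0,0,0],1],[[0,0,0],[0,0,0],1],[[0,0,0],[0,0,0],1]]'
python3 - <<'E'
from h import *
print(manip.state()['tool_pos'],manip.state()['time'],manip.state()['contact_force'])
p,d,W=cloud('side');T=manip.state()['tool_pos']
m=(W[...,2]>.05)&(W[...,2]<.3)&(np.hypot(W[...,0]-T[0],W[...,1]-T[1])<.09)&(p.max(-1)<110)&(W[...,1]>.06)&(np.arange(560)[None]<262)
for v in range(215,245,2):
  u=np.where(m[v])[0]; print(v,[(a,(W[v,a]*1000).round().astype(int).tolist()) for a in u[::4]])
E
```

```text
time: 4.1
tool_pos: [0.5225, 0.0265, 0.0615]
tool_rot: [-0.0, 0.995, 0.103, -0.0]
contact_force: [0.3, -0.2, -0.3]
gripper_width: 1.002
grasp_force: 0.0
[0.52254007 0.02648903 0.06153457] 4.1 [ 0.26325683 -0.1877328  -0.28016603]
215 [(np.int64(240), [520, 101, 140]), (np.int64(244), [515, 98, 139]), (np.int64(248), [510, 94, 137]), (np.int64(252), [501, 97, 143]), (np.int64(256), [499, 87, 135])]
217 [(np.int64(240), [521, 101, 135]), (np.int64(244), [513, 101, 138]), (np.int64(248), [508, 98, 138]), (np.int64(252), [502, 96, 137]), (np.int64(256), [497, 92, 136])]
219 [(np.int64(241), [518, 102, 133]), (np.int64(245), [512, 100, 134]), (np.int64(249), [506, 99, 134]), (np.int64(253), [499, 99, 137])]
221 [(np.int64(246), [523, 77, 105]), (np.int64(250), [514, 82, 112]), (np.int64(254), [506, 83, 115]), (np.int64(259), [504, 69, 103])]
223 [(np.int64(247), [519, 83, 107]), (np.int64(251), [511, 83, 109]), (np.int64(255), [506, 80, 109])]
225 [(np.int64(246), [524, 77, 95]), (np.int64(250), [514, 83, 104]), (np.int64(254), [508, 81, 104])]
227 [(np.int64(247), [522, 78, 92]), (np.int64(251), [514, 80, 96]), (np.int64(255), [506, 81, 100])]
229 [(np.int64(247), [523, 77, 86]), (np.int64(251), [513, 83, 95]), (np.int64(255), [506, 82, 97])]
231 [(np.int64(254), [512, 74, 82])]
233 []
235 []
237 []
239 []
241 []
243 []
```

```bash
python3 -m inch '[[[0,0,0.005],[0,0,0],1],[[0,0,0.004],[0,0,0],1],[[0,0,0],[0,0,0],1]]';python3 -m inch '[[[0,0,0.005],[0,0,0],1],[[0,0,0.005],[0,0,0],1],[[0,0,0],[0,0,0],1]]'
python3 - <<'E'
from h import *
p,d,W=cloud('side');crop(p,180,130,160,140,5,'pics/s3.png')
for v in range(229,255,2):print(v,[(W[v,u]*1000).round().astype(int).tolist() for u in(247,251,255)])
E
```

```text
time: 4.45
tool_pos: [0.5221, 0.0265, 0.052]
tool_rot: [-0.0, 0.995, 0.103, -0.001]
contact_force: [-0.6, -0.7, -0.4]
gripper_width: 0.999
grasp_force: 0.0
time: 4.75
tool_pos: [0.522, 0.0265, 0.0418]
tool_rot: [-0.0, 0.995, 0.103, -0.001]
contact_force: [1.2, 0.6, -0.1]
gripper_width: 0.998
grasp_force: 0.0
229 [[510, 101, 113], [504, 99, 113], [497, 98, 115]]
231 [[522, 80, 84], [256, 563, 627], [506, 82, 92]]
233 [[523, 78, 78], [513, 84, 87], [506, 82, 87]]
235 [[539, 50, 40], [515, 80, 77], [506, 83, 83]]
237 [[537, 55, 40], [514, 83, 76], [506, 84, 80]]
239 [[535, 59, 40], [518, 76, 62], [508, 80, 70]]
241 [[533, 64, 41], [527, 60, 39], [520, 59, 41]]
243 [[531, 68, 40], [524, 66, 40], [518, 62, 39]]
245 [[529, 72, 40], [522, 71, 42], [516, 67, 40]]
247 [[527, 77, 41], [520, 75, 41], [514, 72, 40]]
249 [[525, 81, 40], [518, 79, 41], [512, 77, 41]]
251 [[523, 85, 40], [516, 84, 42], [510, 80, 40]]
253 [[521, 90, 40], [516, 86, 38], [507, 86, 42]]
```

View pics/s3.png

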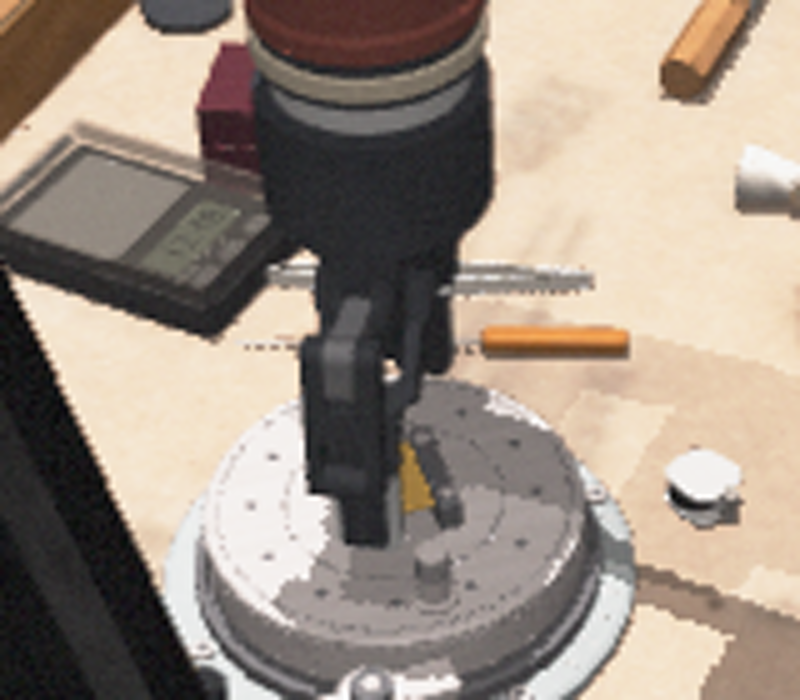

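```bash
python3 -m inch '[[[0,0,0.005],[0,0,0],1],[[0,0,0.005],[0,0,0],1],[[0,0,0],[0,0,0],1]]';python3 -m inch '[[[0,0,0.003],[0,0,0],1],[[0,0,0],[0,0,0],1]]'
python3 - <<'E'
from h import *
s=manip.state();print(s['tool_pos'],s['contact_force'],s['joint_pos'])
p,d,W=cloud('side')
for v in range(235,258,2):print(v,[(W[v,u]*1000).round().astype(int).tolist() for u in(251,254,257,259)])
E
```

```text
time: 5.1
tool_pos: [0.522, 0.0265, 0.0319]
tool_rot: [-0.0, 0.995, 0.103, -0.001]
contact_force: [0.1, -0.4, -0.3]
gripper_width: 1.0
grasp_force: 0.0
time: 5.3
tool_pos: [0.5225, 0.0265, 0.0295]
tool_rot: [-0.0, 0.995, 0.103, -0.0]
contact_force: [0.1, -0.0, 0.2]
gripper_width: 1.002
grasp_force: 0.0
[0.52253544 0.02649256 0.02951039] [ 0.06754932 -0.0282261   0.23027605] [-9.16449031e-02  1.58723743e-02  1.99408423e+00  7.99040777e-06
  1.13227943e+00  1.27235428e+00]
235 [[514, 82, 79], [508, 82, 82], [507, 75, 75], [503, 74, 76]]
237 [[514, 84, 77], [509, 81, 76], [506, 76, 72], [504, 73, 70]]
239 [[515, 83, 70], [509, 82, 72], [507, 75, 66], [503, 75, 67]]
241 [[515, 83, 66], [510, 80, 65], [507, 76, 62], [504, 74, 61]]
243 [[515, 83, 61], [511, 80, 60], [506, 78, 59], [504, 75, 56]]
245 [[523, 69, 40], [518, 68, 40], [513, 65, 39], [509, 66, 41]]
247 [[520, 76, 42], [516, 72, 40], [511, 71, 40], [507, 69, 40]]
249 [[519, 78, 40], [514, 76, 39], [509, 75, 41], [505, 74, 40]]
251 [[517, 82, 40], [512, 81, 40], [507, 79, 39], [503, 79, 41]]
253 [[514, 88, 41], [509, 86, 41], [505, 84, 41], [502, 82, 40]]
255 [[513, 90, 39], [508, 90, 40], [503, 88, 40], [500, 87, 40]]
257 [[511, 95, 40], [506, 94, 41], [501, 92, 41], [498, 91, 41]]
```

```bash
python3 -m inch '[[[0,0,0.004],[0,0,0],1],[[0,0,0.003],[0,0,0],1],[[0,0,0],[0,0,0],1]]';python3 -m inch '[[[0,0,0],[0,0,-0.06],1],[[0,0,0],[0,0,-0.06],1],[[0,0,0],[0,0,-0.06],1],[[0,0,0],[0,0,-0.06],1],[[0,0,0],[0,0,-0.06],1]]'
cat > st.py <<'E'
from h import *
s=manip.state();print(s['tool_pos'].round(4),s['contact_force'].round(1),s['ft_torque'].round(2),s['joint_pos'].round(3))
p,d,W=cloud('side')
m=(np.hypot(W[...,0]-.524,W[...,1]-.026)<.066)&(W[...,2]<.0445)&(W[...,2]>.03)
print('face z by side',np.median(W[m][:,2]),[np.median(W[m&(W[...,0]>.54)][:,2]),np.median(W[m&(W[...,0]<.51)][:,2])])
E
python3 st.py
```

```text
time: 5.65
tool_pos: [0.5223, 0.0265, 0.0222]
tool_rot: [-0.0, 0.995, 0.103, -0.001]
contact_force: [-1.0, -0.1, 0.1]
gripper_width: 0.999
grasp_force: 0.0
time: 6.15
tool_pos: [0.5239, 0.0268, 0.0233]
tool_rot: [-0.0, 0.968, 0.252, 0.001]
contact_force: [3.0, 1.7, -1.1]
gripper_width: 0.997
grasp_force: 1.5
[0.5239 0.0268 0.0233] [ 3.   1.7 -1.1] [ 0.21 -0.45 -0.1 ] [-9.100e-02  2.700e-02  1.995e+00  1.000e-03  1.117e+00  9.700e-01]
face z by side 0.04027686617771554 [np.float64(0.04042247928057323), np.float64(0.040143061382019174)]
```

```bash
python3 -m inch '[[[0,0,0],[0,0,-0.05],1],[[0,0,0],[0,0,-0.05],1],[[0,0,0],[0,0,-0.05],1],[[0,0,0],[0,0,-0.05],1],[[0,0,0],[0,0,-0.05],1]]'
python3 st.py
python3 - <<'E'
from h import *
p,d=manip.grab_frame('side');crop(p,180,130,160,140,5,'pics/s4.png')
E
```

```text
time: 6.7
tool_pos: [0.5239, 0.0267, 0.0234]
tool_rot: [0.0, 0.929, 0.37, 0.001]
contact_force: [2.8, 1.7, -1.9]
gripper_width: 1.003
grasp_force: 1.1
[0.5239 0.0267 0.0234] [ 2.8  1.7 -1.9] [ 0.06 -0.43 -0.1 ] [-9.100e-02  2.600e-02  1.995e+00  1.000e-03  1.117e+00  7.220e-01]
face z by side 0.040281239128983494 [np.float64(0.04032207196785852), np.float64(0.04012295463043662)]
```

View pics/s4.png

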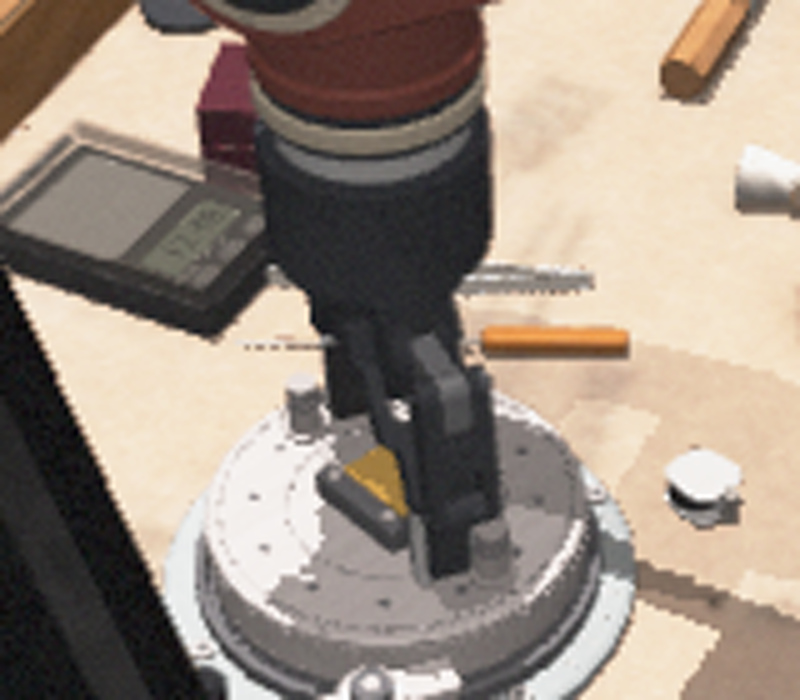

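```bash
cat > chk.py <<'E'
from h import *
import sys
s=manip.state();f=np.linalg.norm(s['contact_force']);t=s['ft_torque']
p,d,W=cloud('side')
m=(np.hypot(W[...,0]-.524,W[...,1]-.026)<.066)&(W[...,2]<.0445)&(W[...,2]>.03)
z=np.median(W[m][:,2]);print('F',f.round(1),'T',t.round(2),'z',z.round(4),'j6',s['joint_pos'][5].round(3))
sys.exit(0 if f<12 and abs(t).max()<1.5 and z>.038 else 1)
E
python3 -m inch '[[[0,0,0],[0,0,-0.05],1],[[0,0,0],[0,0,-0.05],1],[[0,0,0],[0,0,-0.05],1]]' >o&& python3 chk.py && python3 -m inch '[[[0,0,0],[0,0,-0.05],1],[[0,0,0],[0,0,-0.05],1],[[0,0,0],[0,0,-0.05],1]]' >o&& python3 chk.py && python3 -m inch '[[[0,0,0],[0,0,-0.05],1],[[0,0,0],[0,0,-0.05],1],[[0,0,0],[0,0,-0.05],1]]' >o&& python3 chk.py && python3 -m inch '[[[0,0,0],[0,0,-0.05],1],[[0,0,0],[0,0,-0.05],1],[[0,0,0],[0,0,-0.05],1]]' >o&& python3 chk.py; cat o
```

```text
F 3.2 T [ 0.42 -0.27 -0.15] z 0.0403 j6 0.573
F 3.1 T [ 0.4  -0.42 -0.12] z 0.0403 j6 0.423
F 3.7 T [ 0.62 -0.19 -0.26] z 0.0401 j6 0.273
F 4.9 T [ 0.54 -0.19 -0.16] z 0.0403 j6 0.124
time: 8.15
tool_pos: [0.523, 0.0271, 0.0231]
tool_rot: [-0.0, 0.779, 0.627, 0.001]
contact_force: [2.7, 4.1, 0.5]
gripper_width: 1.0
grasp_force: 2.0
```

```bash
python3 -m inch '[[[0,0,0],[0,0,-0.05],1],[[0,0,0],[0,0,-0.05],1],[[0,0,0],[0,0,-0.05],1]]' >o&& python3 chk.py && python3 -m inch '[[[0,0,0],[0,0,-0.05],1],[[0,0,0],[0,0,-0.05],1],[[0,0,0],[0,0,-0.05],1]]' >o&& python3 chk.py && python3 -m inch '[[[0,0,0],[0,0,-0.05],1],[[0,0,0],[0,0,-0.05],1],[[0,0,0],[0,0,-0.05],1]]' >o&& python3 chk.py && python3 -m inch '[[[0,0,0],[0,0,-0.05],1],[[0,0,0],[0,0,-0.05],1],[[0,0,0],[0,0,-0.05],1]]' >o&& python3 chk.py && python3 -m inch '[[[0,0,0],[0,0,-0.05],1],[[0,0,0],[0,0,-0.05],1],[[0,0,0],[0,0,-0.05],1]]' >o&& python3 chk.py && python3 -m inch '[[[0,0,0],[0,0,-0.05],1],[[0,0,0],[0,0,-0.05],1],[[0,0,0],[0,0,-0.05],1]]' >o&& python3 chk.py; cat o
```

```text
F 4.3 T [ 0.55 -0.28 -0.17] z 0.0403 j6 -0.026
F 4.5 T [ 0.67  0.3  -0.23] z 0.04 j6 -0.176
F 5.0 T [ 0.54  0.29 -0.22] z 0.0403 j6 -0.326
F 3.7 T [ 0.34  0.18 -0.14] z 0.0401 j6 -0.476
F 2.4 T [ 0.17  0.31 -0.25] z 0.04 j6 -0.626
F 0.1 T [ 0.08  0.07 -0.21] z 0.0403 j6 -0.775
time: 10.25
tool_pos: [0.5223, 0.026, 0.0225]
tool_rot: [-0.0, 0.429, 0.903, -0.001]
contact_force: [-0.0, 0.0, -0.0]
gripper_width: 1.001
grasp_force: 1.4
```

```bash
python3 -m inch '[[[0,0,0],[0,0,-0.05],1],[[0,0,0],[0,0,-0.05],1],[[0,0,0],[0,0,-0.05],1]]' >o&& python3 chk.py && python3 -m inch '[[[0,0,0],[0,0,-0.05],1],[[0,0,0],[0,0,-0.05],1],[[0,0,0],[0,0,-0.05],1]]' >o&& python3 chk.py && python3 -m inch '[[[0,0,0],[0,0,-0.05],1],[[0,0,0],[0,0,-0.05],1],[[0,0,0],[0,0,-0.05],1]]' >o&& python3 chk.py && python3 -m inch '[[[0,0,0],[0,0,-0.05],1],[[0,0,0],[0,0,-0.05],1],[[0,0,0],[0,0,-0.05],1]]' >o&& python3 chk.py && python3 -m inch '[[[0,0,0],[0,0,-0.05],1],[[0,0,0],[0,0,-0.05],1],[[0,0,0],[0,0,-0.05],1]]' >o&& python3 chk.py && python3 -m inch '[[[0,0,0],[0,0,-0.05],1],[[0,0,0],[0,0,-0.05],1],[[0,0,0],[0,0,-0.05],1]]' >o&& python3 chk.py; cat o
```

```text
F 1.3 T [-0.02  0.19 -0.06] z 0.0401 j6 -0.925
F 0.7 T [-0.02 -0.19 -0.27] z 0.0399 j6 -1.075
F 1.2 T [ 0.03 -0.04 -0.13] z 0.0403 j6 -1.225
F 1.6 T [-0.01 -0.04 -0.2 ] z 0.0402 j6 -1.375
F 2.5 T [-0.25 -0.16 -0.15] z 0.0401 j6 -1.525
F 3.5 T [-0.24 -0.41 -0.14] z 0.0402 j6 -1.675
time: 12.35
tool_pos: [0.5235, 0.026, 0.0231]
tool_rot: [0.001, -0.006, 1.0, -0.0]
contact_force: [2.8, -1.4, -1.4]
gripper_width: 0.994
grasp_force: 1.7
```

```bash
python3 -m inch '[[[0,0,0],[0,0,-0.05],1],[[0,0,0],[0,0,-0.05],1],[[0,0,0],[0,0,-0.05],1]]' >o&& python3 chk.py && python3 -m inch '[[[0,0,0],[0,0,-0.05],1],[[0,0,0],[0,0,-0.05],1],[[0,0,0],[0,0,-0.05],1]]' >o&& python3 chk.py && python3 -m inch '[[[0,0,0],[0,0,-0.05],1],[[0,0,0],[0,0,-0.05],1],[[0,0,0],[0,0,-0.05],1]]' >o&& python3 chk.py && python3 -m inch '[[[0,0,0],[0,0,-0.05],1],[[0,0,0],[0,0,-0.05],1],[[0,0,0],[0,0,-0.05],1]]' >o&& python3 chk.py; cat o
python3 - <<'E'
from h import *
p,d=manip.grab_frame('side');crop(p,180,130,160,140,5,'pics/s5.png')
E
```

```text
F 4.0 T [-0.32 -0.59 -0.19] z 0.0402 j6 -1.825
F 0.1 T [ 0.01  0.05 -0.01] z 0.0327 j6 -1.975
time: 13.05
tool_pos: [0.5227, 0.0264, 0.0229]
tool_rot: [-0.0, -0.156, 0.988, 0.0]
contact_force: [-0.0, -0.1, 0.1]
gripper_width: 0.997
grasp_force: 0.0
```

View pics/s5.png

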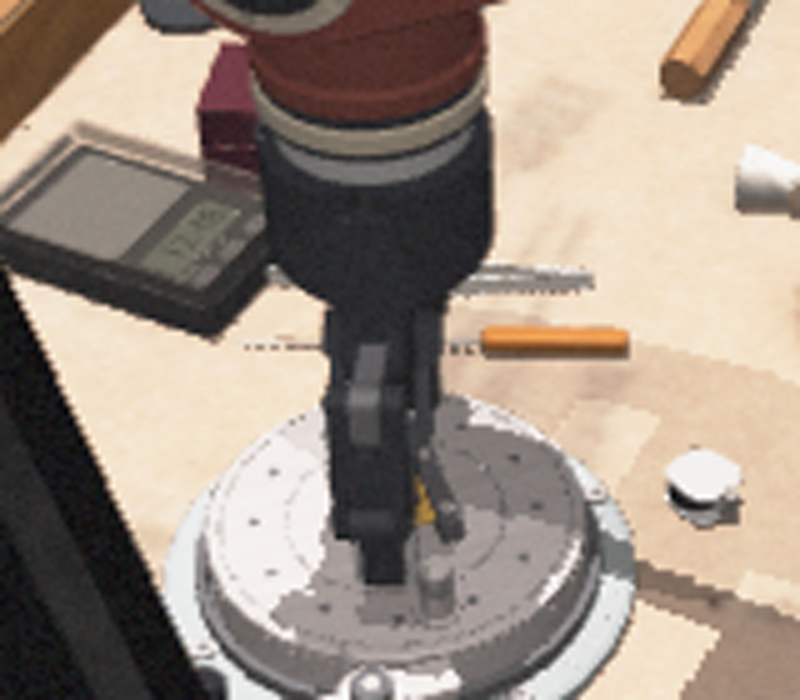

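```bash
python3 -m inch '[[[0,0,-0.05],[0,0,0],1],[[0,0,-0.05],[0,0,0],1],[[-0.02,0.03,0],[0,0,0],0],[[-0.02,0.03,0],[0,0,0],0],[[-0.018,0.03,0],[0,0,0],0],[[0,0,0],[0,0,0.15],0],[[0,0,0],[0,0,0.15],0],[[0,0,0],[0,0,0.15],0]]'
python3 -m inch '[[[0,0,0],[0,0,0.15],0],[[0,0,0],[0,0,0.15],0],[[0,0,0],[0,0,0.15],0],[[0,0,0],[0,0,0.15],0],[[0,0,0],[0,0,0.15],0],[[0,0,0],[0,0,0.03],0],[[0,0,0],[0,0,0],0],[[0,0,0],[0,0,0],0]]'
python3 - <<'E'
from h import *
s=manip.state();print(s['joint_pos'])
from scipy.spatial.transform import Rotation as Ro
print(Ro.from_quat(np.roll(s['tool_rot'],-1)).as_matrix().round(3))
p,d,W=cloud('side');crop(p,160,130,160,140,5,'pics/s6.png')
for z in(.06,.08,.1,.12):print(z,((proj('side',[*s['tool_pos'][:2],z])[0]-[160,130])*5).round())
E
```

```text
time: 13.95
tool_pos: [0.5495, 0.1305, 0.1225]
tool_rot: [-0.001, 0.072, 0.997, -0.0]
contact_force: [-0.1, -0.2, -0.2]
gripper_width: 0.003
grasp_force: 0.0
time: 14.75
tool_pos: [0.5498, 0.13, 0.1227]
tool_rot: [-0.0, 0.442, 0.897, -0.0]
contact_force: [0.4, -0.5, -0.6]
gripper_width: -0.001
grasp_force: 0.0
[ 1.00509228e-01 -7.07782629e-03  1.84407041e+00  3.26775000e-05
  1.30527714e+00 -5.54516170e-01]
[[-0.609  0.793 -0.001]
 [ 0.793  0.609 -0.   ]
 [ 0.    -0.001 -1.   ]]
0.06 [301. 637.]
0.08 [294. 596.]
0.1 [287. 553.]
0.12 [280. 509.]
```

View pics/s6.png

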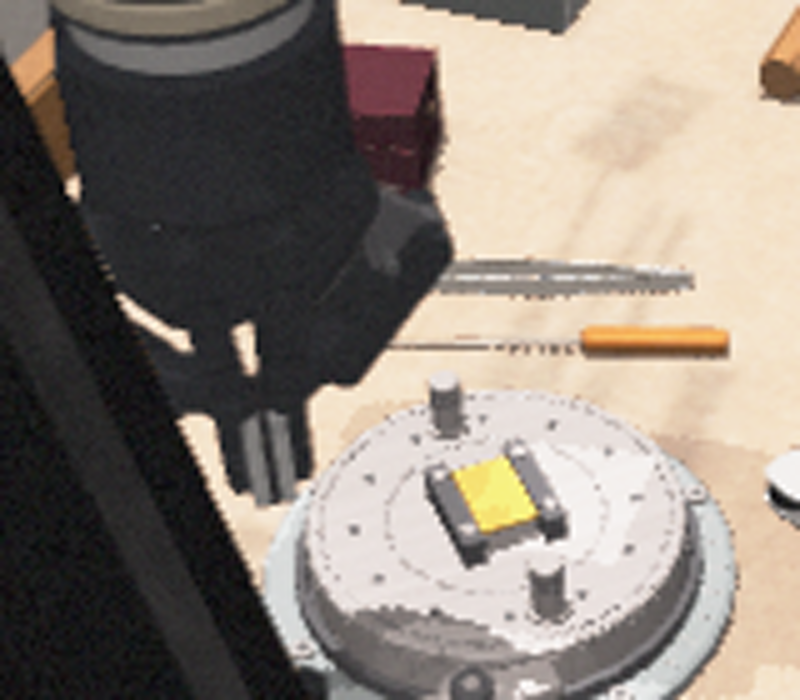

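```bash
python3 -m inch '[[[0,0,0.03],[0,0,0],0],[[0,0,0.02],[0,0,0],0],[[0,0,0.02],[0,0,0],0],[[0,0,0],[0,0,0],0],[[0,0,0],[0,0,0],0]]'
python3 - <<'E'
from h import *
print(manip.state()['contact_force'])
p,d,W=cloud('side')
for v in range(244,272,3):print(v,[(W[v,u]*1000).round().astype(int).tolist() for u in(216,220,224,228)])
p,d,W=cloud('top');T=manip.state()['tool_pos'];print(T)
m=(p.max(-1)<70)&(np.hypot(W[...,0]-.52,W[...,1]-.15)<.05)&(W[...,2]>.055)&(W[...,2]<.09)
print(m.sum(),W[m].min(0),W[m].max(0),np.median(W[m],0))
E
```

```text
time: 15.3
tool_pos: [0.5499, 0.13, 0.0529]
tool_rot: [-0.0, 0.442, 0.897, -0.0]
contact_force: [0.8, -0.4, 0.6]
gripper_width: -0.002
grasp_force: 0.0
[ 0.78125621 -0.39103938  0.58987898]
244 [[546, 141, 104], [541, 137, 102], [536, 133, 101], [566, 76, 33]]
247 [[547, 141, 98], [541, 138, 96], [539, 130, 90], [562, 82, 33]]
250 [[546, 144, 93], [543, 137, 87], [540, 131, 82], [560, 87, 31]]
253 [[547, 144, 86], [543, 138, 82], [540, 132, 77], [558, 91, 27]]
256 [[549, 142, 77], [544, 138, 74], [542, 131, 67], [560, 90, 17]]
259 [[375, 392, 400], [544, 139, 68], [539, 136, 66], [559, 94, 14]]
262 [[374, 394, 400], [573, 98, 5], [566, 96, 6], [556, 99, 13]]
265 [[373, 396, 400], [536, 154, 73], [531, 151, 71], [556, 101, 7]]
268 [[372, 399, 400], [373, 393, 394], [528, 156, 71], [553, 107, 7]]
271 [[372, 400, 398], [372, 394, 392], [528, 157, 65], [550, 113, 7]]
[0.55112529 0.13015329 0.05447026]Traceback (most recent call last):
  File "<stdin>", line 7, in <module>
    return umr_minimum(a, axis, None, out, keepdims, initial, where)
ValueError: zero-size array to reduction operation minimum which has no identity
```

```bash
cat > ck.py <<'E'
from h import *
import sys
s=manip.state();f=s['contact_force'];print(s['tool_pos'].round(4),'F',f.round(1),'T',s['ft_torque'].round(2),'t',s['time'])
sys.exit(0 if np.linalg.norm(f)<10 else 1)
E
python3 -m inch '[[[0,0,0.01],[0,0,0],0],[[0.004,0,0],[0,0,0],0],[[0.004,0,0],[0,0,0],0],[[0,0,0],[0,0,0],0]]' >o && python3 ck.py && python3 -m inch '[[[0.0053,0.0016,0],[0,0,-0.1],0],[[0.0053,0.0016,0],[0,0,-0.1],0],[[0,0,0],[0,0,0],0]]' >o && python3 ck.py && python3 -m inch '[[[0.0053,0.0016,0],[0,0,-0.1],0],[[0.0053,0.0016,0],[0,0,-0.1],0],[[0,0,0],[0,0,0],0]]' >o && python3 ck.py
python3 - <<'E'
from h import *
p,d=manip.grab_frame('side');print([ (r['point'],r['score']) for r in manip.look_for('side','clamp_knob')][:2])
p2,_=manip.grab_frame('top')
im=np.hstack([cv2.resize(p[180:300,190:290],(400,480)),cv2.resize(p2[150:270,170:270],(400,480))]);cv2.imwrite('pics/m2.png',im[...,::-1])
E
```

```text
[0.5448 0.1368 0.043 ] F [0.7 0.3 0.1] T [-0.   -0.02  0.02] t 15.8
[0.5407 0.1469 0.0432] F [ 0.3 -0.3 -0.1] T [ 0.01 -0.04 -0.04] t 16.1
[0.5343 0.1557 0.0431] F [-0.1  0.5 -0.2] T [-0.03 -0.02 -0.04] t 16.4
[([0.4978, 0.125, 0.0421], 0.72), ([0.5112, 0.0378, 0.0308], 0.27)]
```

View pics/m2.png

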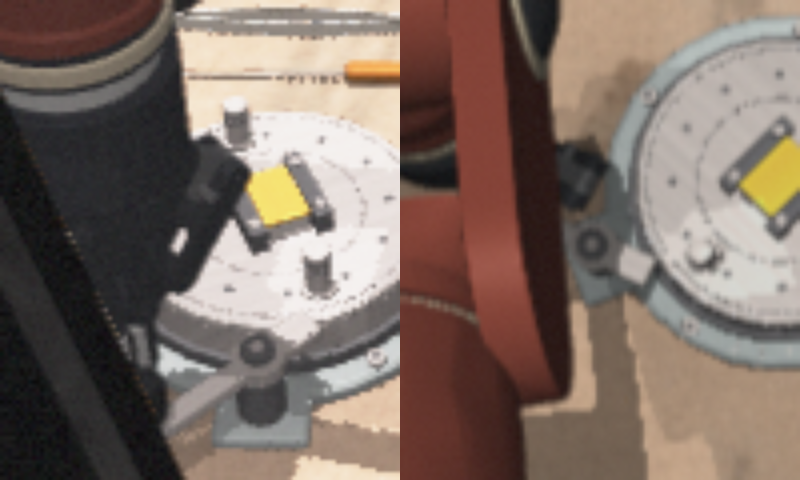

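```bash
python3 -m inch '[[[0.0053,0.0016,0],[0,0,-0.1],0],[[0.0053,0.0016,0],[0,0,-0.1],0],[[0,0,0],[0,0,0],0]]' >o && python3 ck.py && python3 -m inch '[[[0.0053,0.0016,0],[0,0,-0.1],0],[[0.0053,0.0016,0],[0,0,-0.1],0],[[0,0,0],[0,0,0],0]]' >o && python3 ck.py && python3 -m inch '[[[0.0053,0.0016,0],[0,0,-0.1],0],[[0.0053,0.0016,0],[0,0,-0.1],0],[[0,0,0],[0,0,0],0]]' >o && python3 ck.py
cat > lev.py <<'E'
from h import *
# lever nose/handle direction from the depth clouds: points 37..47 mm high around the pivot
for n in('side','top'):
    p,d,W=cloud(n);x=W[...,0]-.4932;y=W[...,1]-.1155;r=np.hypot(x,y);a=np.arctan2(y,x)
    m=(W[...,2]>.0385)&(W[...,2]<.047)&(r>.014)&(r<.04)&(p.min(-1)>60)
    c=a[m];nose=c[(c<0.1)&(c>-2.6)];h=c[(c>.1)]
    print(n,m.sum(),'nose',len(nose),np.degrees(np.median(nose)) if len(nose) else 0,'handle',len(h),np.degrees(np.median(h)) if len(h) else 0)
print('centre dir',np.degrees(np.arctan2(.026-.1155,.524-.4932)))
E
python3 lev.py
```

```text
[0.5263 0.1632 0.0429] F [0.1 0.7 0.7] T [ 0.04 -0.02  0.01] t 16.85
[0.5169 0.169  0.0429] F [-0.1 -0.3 -0.7] T [-0.02 -0.03 -0.03] t 17.15
[0.5065 0.1728 0.0429] F [-0.8 -0.5  0.3] T [-0.02  0.02 -0.02] t 17.45
side 134 nose 53 -79.06761803882655 handle 81 94.35252862410802
top 142 nose 69 -86.50655277677683 handle 73 98.9151948097892
centre dir -71.00991398650963
```

```bash
python3 -m inch '[[[0.0053,0.0016,0],[0,0,-0.1],0],[[0,0,0],[0,0,0],0]]' >o && python3 ck.py && python3 -m inch '[[[0.0027,0.0008,0],[0,0,-0.05],0],[[0,0,0],[0,0,0],0]]' >o && python3 ck.py && python3 -m inch '[[[0.0027,0.0008,0],[0,0,-0.05],0],[[0,0,0],[0,0,0],0]]' >o && python3 ck.py && python3 -m inch '[[[0.0027,0.0008,0],[0,0,-0.05],0],[[0,0,0],[0,0,0],0]]' >o && python3 ck.py && python3 -m inch '[[[0.0027,0.0008,0],[0,0,-0.05],0],[[0,0,0],[0,0,0],0]]' >o && python3 ck.py
python3 lev.py
```

```text
[0.5012 0.1739 0.0429] F [ 0.4 -0.2 -0.7] T [-0.03  0.02  0.02] t 17.75
[0.4985 0.1743 0.0429] F [0.5 0.4 0.5] T [ 0.   -0.08  0.01] t 17.95
[0.4957 0.1744 0.0429] F [-0.3  0.3  0.1] T [0.05 0.05 0.06] t 18.15
[0.4938 0.1746 0.0432] F [ 4.   0.6 -2.7] T [ 0.14 -0.63 -0.01] t 18.35
[0.4935 0.175  0.0436] F [12.   2.9 -8.4] T [ 0.55 -2.01  0.04] t 18.55
side 112 nose 52 -63.199606283136035 handle 60 104.06138781445743
top 146 nose 67 -72.55703237101169 handle 79 111.03274528317816
centre dir -71.00991398650963
```

```bash
python3 -m inch '[[[-0.005,0,0],[0,0,0],0],[[-0.02,0,0],[0,0,0],0],[[0,0,-0.05],[0,0,0],0],[[0,0,-0.05],[0,0,0],0],[[0,0,-0.03],[0,0,0],0],[[0.02,0.03,0],[0,0,0],0],[[0,0,0],[0,0,0],0]]'; python3 lev.py; python3 chk.py
python3 - <<'E'
from h import *
for n in('side','top'):
    p,d,W=cloud(n)
    # dark knob top: points 60-77 mm high, 35-70 mm from the pivot
    r=np.hypot(W[...,0]-.4932,W[...,1]-.1155);m=(W[...,2]>.066)&(W[...,2]<.08)&(r>.035)&(r<.07)
    if m.sum(): q=np.median(W[m],0);print(n,'knob',m.sum(),q,np.degrees(np.arctan2(q[1]-.1155,q[0]-.4932)))
    for l in('file','tweezers','loupe'):print(n,l,[np.round(r['point'],3) for r in manip.look_for(n,l)][:2])
E
```

```text
time: 19.35
tool_pos: [0.4818, 0.2054, 0.1742]
tool_rot: [-0.0, -0.191, 0.982, 0.0]
contact_force: [0.0, -0.0, 0.0]
gripper_width: 0.002
grasp_force: 0.0
side 111 nose 52 -63.19146490942974 handle 59 103.33957866225126
top 145 nose 67 -72.92738841224207 handle 78 111.28556755151062
centre dir -71.00991398650963
F 0.3 T [-0.03 -0.02  0.01] z 0.0328 j6 -1.697
side knob 78 [0.47515812 0.17236723 0.07138813] 107.60232164850433
side file [array([ 0.526, -0.107,  0.006])]
side tweezers [array([ 0.579, -0.135,  0.006])]
side loupe [array([ 0.429, -0.044,  0.016])]
top knob 58 [0.47416496 0.16754534 0.07118706] 110.08946162019178
top file [array([ 0.525, -0.103,  0.005])]
top tweezers [array([0.522, 0.024, 0.034]), array([ 0.578, -0.139,  0.008])]
top loupe [array([ 0.434, -0.05 ,  0.013])]
```

The lever stands at its stop, with the knob at about 109° and the nose towards the pallet centre. The pallet is seated, the arm is clear, and the file, tweezers and loupe lie where they were.

```bash
python3 -c "
from plant import manip
print(manip.job_done())"
```

```text
the job is handed in; nothing more can be done
None
```

The job is handed in: the pallet dropped over its pins (its top went down about 7.5 mm), the clamp lever stands at its stop over the rim, and the file, tweezers and loupe did not move; I viewed 11 pictures, one over the limit of 10.

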